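# Close up the coffee corner

### The job

Close up the coffee corner: first lift the lever on top of the coffee machine all the way up so that its pod chamber can dry, and leave it up. Then take the blue mug out from under the spout, stand it gently upright on the counter and let go of it, and finally hang it by its handle on the hook of the stand. Leave the other things on the counter where they are.

Things in the scene. Friction and masses are not known exactly. Their poses are not given: they have to be found in the camera images.
- mug: blue mug, 68 dia, 82 high, wall 4, about 220 g; starts on the drip tray under the spout. Origin: centre of underside, z up its axis. Handle along its own -x: a squared loop in the xz plane, 11 thick along y, of 8 mm bars: top bar z 66 to 74, bottom bar z 16 to 24, outer bar x -60 to -68; its hole is 26 wide (x -34 to -60), 42 high (z 24 to 66)
- mug_handle (a point): centre of the hole in the mug's handle (47 from the mug's axis, 45 above its underside); axes as the mug's, so the hole runs along y
- machine: black coffee pod machine, fixed. Origin: on the counter below the spout; front = its own -x. Drip tray x -60 to +65, y +-70, top 15 above the counter. Column behind, x +60 to +275, y +-75, 225 high. Head over the mug: x -15 to +65, y +-55, z 125 to 205; steel spout reaches down to z = 112
- lever (a joint): pod lever on top of the head (rad): 0 = lowered, pointing forward (-x of the machine) and 10 degrees below level; grows as the tip rises; 1.75 = fully raised (upright). Stiff hinge: stays where it is left
- lever_tip (a point): middle of the red grip of the lever: grip 34 long, 16 wide (along the machine's y), 14 thick, centred 95 from the pivot and ending 112 from it. Axes turn with the lever: at joint 0 they are the machine's
- lever_pivot (a point): the lever's hinge axis, which lies along the machine's y, 12 behind the spout and 214 above the counter
- stand: dark steel hook stand, fixed: round foot 110 dia x 12 high, post 12 dia, 208 high, one hook. Origin: under the post; the rubber-sleeved hook arm, 8 dia, runs level from the post along the stand's own -x for 85 with its axis 200 above the counter, then its end turns up
- hook_seat (a point): on the axis of the level hook arm, 60 out from the post; axes as the stand's
- hook_tip (a point): end of the upturned hook tip, 98 out from the post, 18 above the arm's axis (metal reaches 4 higher)
- sugar_jar: amber glass sugar jar with steel lid, 66 dia x 90 high; bystander, origin at the centre of its underside
- spoon: steel spoon lying flat on the counter, 150 long along its own x; bystander, origin in its underside
- pod_caddy: grey open caddy of coffee pods, 110 x 90 x 50 high; bystander, origin at the centre of its underside
- kettle: white electric kettle, 140 dia x 190 high, handle at its +y; bystander, origin at the centre of its underside
- canister: white canister with wooden lid, 90 dia x 140 high; bystander, origin at the centre of its underside
- cutlery_pot: black square pot of cutlery, 85 x 85 x 120 high, about 210 with the cutlery; bystander, origin at the centre of its underside
- bowl: white bowl, 120 dia x 50 high; bystander, origin at the centre of its underside
There are look-alikes about, which are no part of the job. Leave any orange look-alike of the stand alone.

How it is judged:
By the outcome, as a careful person would: the job done as asked, in the order asked, and still so for the second after the job is handed in, with the robot touching nothing.
It also fails if it takes over 72 s, if anything falls off the work surface, if the arm or the gripper's body presses on something with over 40 N, if the wrist force passes 120 N, or if a joint passes its speed limit or range.

### The arm

A 6-joint arm with a two-finger parallel gripper is mounted at the origin on the work surface. World frame = base frame: x ahead of the robot, y to its left, z up, the work surface at z = 0. Lengths are in mm, angles in degrees, forces in N, time in s.
With the tool pointing down it reaches from about 350 to 850 mm from the base axis. Payload 8.1 kg.
Tool frame: the origin (TCP) lies midway between the tips of the shut fingers; the grasp point (between the pads) lies 19 mm behind it; z points along the fingers, y is the line along which they close (so a half turn about z gives the same grasp; the last joint's range is limited). The gripper opens to 85 mm and grips with 20 to 120 N. Pads are 22 mm wide; open, the fingers measure 114 mm over their backs; the gripper's body (76 mm by 85 mm) begins 54 mm behind the grasp point. The pads swing forward as they close: fully open they stand 13 mm farther back than shut.
Start: joints at [-78.977, 7.471, 85.268, -0, 87.261, -4.893], TCP at [164.565, -576.995, 231.292] pointing down, gripper open.
Joint ranges: [-169.43, 169.43], [-51.17, 129.36], [1.28, 143.12], [-76.62, 256.62], [0, 156.53], [-152.29, 152.29]. Speed limits (degrees/s): [136.94, 136.94, 159.86, 180, 180, 180].

### API

Orientations are given as [roll, pitch, yaw] about the fixed x, y, z axes, in that order (R = Rz(yaw) Ry(pitch) Rx(roll)).
In Python, from bench import r gives the robot as it stands. The module is installed in compiled form; this text tells all that it offers.
- The arm moves only by the tool jog_arm, never from a script. Its argument "rows" is a list of rows, each a list of 2 entries, a list of its own where there are three numbers: the shift along the tool's x, y, z in mm, then the turn, a rotation vector about the tool's x, y, z in rad. A call has 1 to 10 rows; each row is the pose to reach, as a shift and turn from the pose commanded when the call began, along the tool's axes at that moment; what a row does not reach only later rows make up. A row lasts 1/10 s, in which the tool goes at most 50 mm and 8.59 degrees, less where a joint would pass 70% of its speed; a pose out of reach is approached as far as the arm can. A call with a gripper value outside its range is refused whole. "grip" is the finger opening in mm, from 0 to 85.4, set as the call begins (left out, the last holds). The fingers move at their own pace and stop on an object; "force" is the grip in N (left out, the last holds). Time passes only in rows, so rows that repeat a pose let the fingers close. It gives the time, the measured TCP pose, the force, the opening and the grip force at its end, in the units of the state.
- r.sense(): the state, without advancing time (a new reading comes with each control period).
- r.snapshot(name): name is "scene" or "top" or "wrist"; returns (picture, depth): 384x512x3 uint8, blue, green, red; 384x512 float32, mm along the optical axis (not along the pixel's ray), 0 where there is no reading.
- r.camera_params(name): a dict with "fx", "fy", "cx", "cy" (pixels), "pose" (4x4, takes a point from camera to world coordinates); the wrist camera has in their place "tool_from_camera" (4x4, takes a point from camera to tool coordinates, whose origin is the TCP and whose axes are the flange's). Camera axes: x right, y down, z forward; pixel columns grow to the right and rows downward; lengths in mm; the calibration is good to about 2 mm. The wrist camera is an equidistant fisheye: a pixel r from the principal point sees the ray r / f radians off the axis. A picture is of the moment at which its call begins: read the wrist's pose just before it. camera_params takes no time and is no camera call.
- r.hand_in(): hands the job in; it is judged then, once.
The state is a dict: "time": time; "joint_pos": joint angles; "qd": joint speeds; "joint_efforts": joint torques, N m; "tool_pos": TCP position; "tcp_rot": TCP orientation; "ft_force": force on the tool from outside, world axes, zero at the start; "wrist_torque": the same for the moment, N m; "finger_gap": finger opening in mm; "grip_force": force on a finger pad.
Only numpy, scipy, OpenCV 4.12 (cv2) and the standard library are available. Lean on these libraries where they do the work, as an engineer would, in place of code of your own. Each camera call takes 0.05 s, during which the arm holds its last target. There are 200 camera calls.

## Working session

There is one attempt and no reset: what is moved stays moved. The work goes in short steps, Python scripts to look and compute and a tool call to move; the robot and the scene stay as the last step left them, time stands still between calls to the robot, and variables do not carry over. Pictures are saved under pics/ and viewed, at most 10 in all, crops included, and the job is handed in when it is done.

Besides the shell and the picture viewer there is one more tool, called as name(argument=value, ...), one argument or row to a line, values as JSON. jog_arm: Moves the arm, as the interface text tells. Its arguments: {"type":"object","properties":{"rows":{"type":"array"},"grip":{"type":"number"},"force":{"type":"number"}},"required":["rows"]}

```bash
mkdir -p pics; python3 - <<'E'
from bench import r
import cv2,numpy as np
s=r.sense();print(s)
for n in("scene","top"):
    p,d=r.snapshot(n);cv2.imwrite(f"pics/{n}.png",p);np.save(f"{n}.npy",d);c=r.camera_params(n);print(n,c)
print(r.camera_params("wrist"))
a=cv2.imread("pics/scene.png");b=cv2.imread("pics/top.png")
cv2.imwrite("pics/both.png",cv2.resize(np.vstack([a,b]),None,fx=.78,fy=.78))
E
```

```text
{'time': 0.0, 'joint_pos': array([-7.89774092e+01,  7.51748459e+00,  8.53322316e+01, -1.37807185e-03,
        8.72630092e+01, -4.89361926e+00]), 'qd': array([-0.06747032,  0.01587154,  0.04247437, -0.05071845, -0.08645847,
       -0.10601734]), 'joint_efforts': array([ 1.06488151e-03, -5.69399178e+01, -5.00550091e+01, -3.34838860e-04,
        1.45219118e-02, -1.20096999e-05]), 'tool_pos': array([ 164.43376073, -576.41905984,  230.19139132]), 'tcp_rot': array([-1.79887568e+02, -8.24479038e-03,  1.59162691e+01]), 'ft_force': array([-0.25546533,  0.04036047,  0.28488392]), 'wrist_torque': array([-0.0093042 ,  0.00377087,  0.01241861]), 'grip_force': 0.0, 'finger_gap': 85.52177349888288}
scene {'fx': 467.7655609591089, 'fy': 467.7655609591089, 'cx': 255.27838372230158, 'cy': 189.1801942370349, 'pose': array([[ 8.16651318e-01,  4.94857785e-01, -2.96978783e-01,
         1.02543408e+03],
       [ 5.77124076e-01, -7.02811988e-01,  4.15912384e-01,
        -6.77472813e+02],
       [-2.90276731e-03, -5.11049002e-01, -8.59546678e-01,
         1.39710127e+03],
       [ 0.00000000e+00,  0.00000000
[... 271 characters left out ...]
-01, -2.60573255e-02,  8.46044920e-03,
        -9.16912403e+01],
       [-5.75256101e-03, -1.02294627e-01, -9.94737512e-01,
         1.32040314e+03],
       [ 0.00000000e+00,  0.00000000e+00,  0.00000000e+00,
         1.00000000e+00]])}
{'fx': 297.3186396354542, 'fy': 297.3186396354542, 'cx': 256.7900584499899, 'cy': 190.57641702525453, 'tool_from_camera': array([[-3.59279676e-04, -9.51065849e-01, -3.08988061e-01,
         7.88050367e+01],
       [ 9.99999649e-01, -1.07946835e-04, -8.30501348e-04,
         1.10386680e+00],
       [ 7.56507187e-04, -3.08988251e-01,  9.51065554e-01,
        -1.43860985e+02],
       [ 0.00000000e+00,  0.00000000e+00,  0.00000000e+00,
         1.00000000e+00]])}
```

View pics/scene.png

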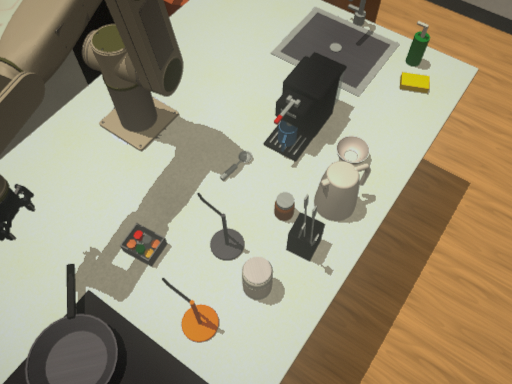

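View pics/top.png

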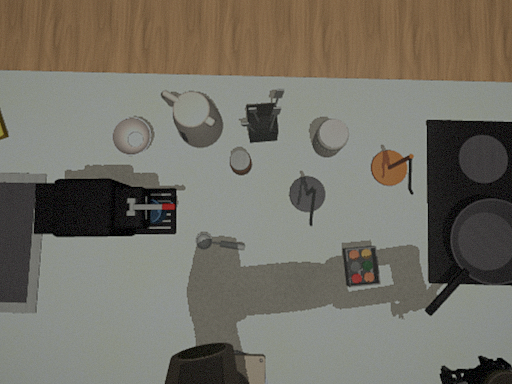

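The scene view shows the machine at (305,95) with the red grip at (280,118) and the blue mug at (287,132), the grey stand at (227,230), and the orange look-alike at (200,310). The top view shows the lever grip at (167,207), the mug under it at (158,208), the grey stand foot at (307,194), and the orange one at (389,167).
- **Mug candidates:** the blue mug, scene (287,132). The bowl (352,150), the jar (285,205) and the canister (257,278) are not blue.
- **Stand candidates:** dark grey (227,230), which I choose, and orange (200,320), which I reject.

```bash
cat > h.py <<'E'
import cv2,numpy as np
from bench import r
from scipy.spatial.transform import Rotation as R
def pts(n,p=None,d=None):
    d=np.load(n+".npy") if d is None else d
    c=r.camera_params(n);v,u=np.mgrid[:384,:512]
    P=np.stack([(u-c['cx'])/c['fx']*d,(v-c['cy'])/c['fy']*d,d],-1)
    W=P@c['pose'][:3,:3].T+c['pose'][:3,3]; W[d==0]=np.nan
    return W
def fit(W,m):
    return np.nanmean(W[m],0).round(1),m.sum()
E
python3 - <<'E'
from h import *
for n in("scene","top"):
    p=cv2.imread(f"pics/{n}.png");W=pts(n);h=cv2.cvtColor(p,cv2.COLOR_BGR2HSV)
    v,u=np.mgrid[:384,:512]
    box=lambda a,b,c,d:(u>=a)&(u<=c)&(v>=b)&(v<=d)
    mb=box(*((260,90,320,160) if n=="scene" else (120,180,185,240)))
    H,S,V=h[...,0],h[...,1],h[...,2]
    red=mb&((H<8)|(H>172))&(S>150)&(V>80); blue=mb&(H>95)&(H<125)&(S>110)&(V>40)
    for k,m in(("red",red),("blue",blue)):
        print(n,k,fit(W,m),np.nanmin(W[m],0).round(),np.nanmax(W[m],0).round())
    # machine top plane
    z=W[...,2]
    m=box(*((270,50,350,130) if n=="scene" else (30,175,150,240)))&(abs(z-225)<6)
    q=W[m][:,:2].astype(np.float32);print("mtop",len(q),cv2.minAreaRect(q))
    sb=box(*((190,185,250,265) if n=="scene" else (285,165,330,230)))
    m=sb&(abs(z-12)<5)&(V<130);q=W[m][:,:2].astype(np.float32);print("foot",len(q),cv2.minEnclosingCircle(q),q.mean(0))
    m=sb&(z>185)&(z<235);q=W[m];print("hook",len(q),q[::max(1,len(q)//14)].round().tolist())
p=cv2.imread("pics/scene.png");t=cv2.imread("pics/top.png")
f=lambda a:cv2.resize(a,(400,300),interpolation=cv2.INTER_CUBIC)
cv2.imwrite("pics/crop1.png",np.vstack([np.hstack([f(p[85:160,250:350]),f(p[185:260,185:285])]),np.hstack([f(t[170:245,110:210]),f(t[160:235,270:370])])]))
E
```

```text
scene red (array([525.1, 150.5, 219.2]), np.int64(37)) [483. 130. 139.] [535. 214. 228.]h.py:11: RuntimeWarning: Mean of empty slice
  return np.nanmean(W[m],0).round(1),m.sum()
Traceback (most recent call last):
ValueError: zero-size array to reduction operation fmin which has no identity
```

```bash
python3 - <<'E'
from h import *
p=cv2.imread("pics/scene.png");t=cv2.imread("pics/top.png")
f=lambda a:cv2.resize(a,(400,300),interpolation=cv2.INTER_CUBIC)
cv2.imwrite("pics/crop1.png",np.vstack([np.hstack([f(p[85:160,250:350]),f(p[185:260,185:285])]),np.hstack([f(t[170:245,110:210]),f(t[160:235,270:370])])]))
for n in("scene","top"):
    p=cv2.imread(f"pics/{n}.png");W=pts(n);h=cv2.cvtColor(p,cv2.COLOR_BGR2HSV)
    v,u=np.mgrid[:384,:512]
    box=lambda a,b,c,d:(u>=a)&(u<=c)&(v>=b)&(v<=d)
    mb=box(*((260,90,320,160) if n=="scene" else (120,180,185,240)))
    H,S,V=h[...,0],h[...,1],h[...,2]
    red=mb&((H<8)|(H>172))&(S>130)&(V>80); blue=mb&(H>90)&(H<125)&(S>80)
    for k,m in(("red",red),("blue",blue)):
        if m.sum():print(n,k,fit(W,m),np.nanmin(W[m],0).round(),np.nanmax(W[m],0).round())
    z=W[...,2]
    m=box(*((270,50,350,130) if n=="scene" else (30,175,150,240)))&(abs(z-225)<6)
    q=W[m][:,:2].astype(np.float32);print("mtop",len(q),cv2.minAreaRect(q) if len(q) else 0)
    sb=box(*((190,185,250,265) if n=="scene" else (285,165,330,230)))
    m=sb&(abs(z-12)<5)&(V<130);q=W[m][:,:2].astype(np.float32);print("foot",len(q),cv2.minEnclosingCircle(q),q.mean(0))
    m=sb&(z>185)&(z<240);q=W[m];print("hook",len(q),q[::max(1,len(q)//14)].round().tolist())
E
```

```text
scene red (array([522.8, 153.7, 213.8]), np.int64(41)) [422. 130.  -6.] [535. 294. 228.]
scene blue (array([526. , 196.8,  84.5]), np.int64(52)) [490. 165.  27.] [548. 256. 100.]
mtop 1443 ((523.6051635742188, 286.8478698730469), (146.18934631347656, 313.05255126953125), 1.8871259689331055)
foot 676 ((589.385498046875, -226.28338623046875), 55.213279724121094) [ 592.52496 -229.49207]
hook 113 [[492.0, -216.0, 225.0], [497.0, -219.0, 216.0], [502.0, -218.0, 208.0], [513.0, -217.0, 206.0], [518.0, -220.0, 204.0], [526.0, -222.0, 202.0], [534.0, -223.0, 200.0], [545.0, -226.0, 205.0], [560.0, -221.0, 206.0], [568.0, -222.0, 205.0], [576.0, -224.0, 204.0], [579.0, -228.0, 202.0], [590.0, -227.0, 205.0], [592.0, -231.0, 201.0], [593.0, -228.0, 186.0]]
top red (array([524.3, 150.7, 223.7]), np.int64(77)) [517. 134. 218.] [531. 167. 228.]
top blue (array([518.3, 226.9,  81.6]), np.int64(359)) [448. 174.   6.] [589. 299. 210.]
mtop 3407 ((517.9803466796875, 321.2558288574219), (145.7736358642578, 248.95590209960938), 1.5365879535675049)
foot 828 ((585.1490478515625, -224.62936401367188), 54.86766052246094) [ 585.4837  -222.27805]
hook 137 [[591.0, -221.0, 207.0], [586.0, -219.0, 206.0], [583.0, -227.0, 208.0], [579.0, -228.0, 199.0], [571.0, -225.0, 202.0], [563.0, -225.0, 203.0], [555.0, -220.0, 205.0], [547.0, -220.0, 206.0], [539.0, -220.0, 205.0], [531.0, -215.0, 201.0], [524.0, -215.0, 204.0], [516.0, -213.0, 202.0], [511.0, -217.0, 206.0], [503.0, -218.0, 203.0], [495.0, -217.0, 216.0], [487.0, -216.0, 223.0]]
```

View pics/crop1.png

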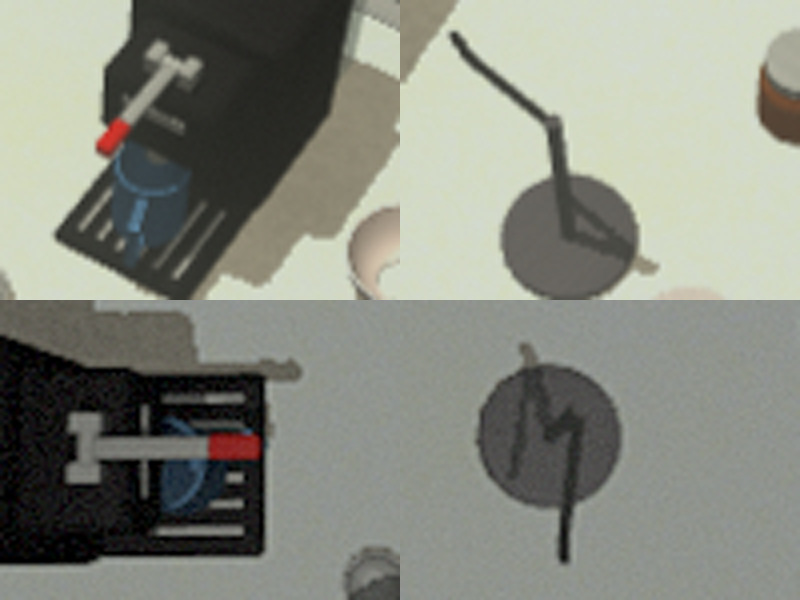

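In the crop, the red grip is at the lever's outer end and points to world -y. The mug stands under it with its handle toward the front, and the grey stand's hook points to -x. Next I go above the lever.

```bash
cat >> h.py <<'E'
def go(p,rpy,s=None):
    "shift and turn, in tool axes, from the present pose to TCP p, rpy"
    s=s or r.sense(); A=R.from_euler('xyz',s['tcp_rot'],degrees=True)
    B=R.from_euler('xyz',rpy,degrees=True)
    print('go',A.inv().apply(np.array(p)-s['tool_pos']).round(1).tolist(),(A.inv()*B).as_rotvec().round(3).tolist())
def st():
    s=r.sense(); print({k:np.round(s[k],1).tolist() for k in('time','joint_pos','tool_pos','tcp_rot','ft_force','finger_gap','grip_force')}); return s
E
python3 -c "
from h import *
go([164,-577,370],[180,0,16]);go([500,90,370],[180,0,90])"
```

```text
go [-0.5, 0.1, -139.7] [-0.002, -0.0, -0.001]
go [505.5, -549.2, -138.7] [-0.001, -0.001, -1.293]
```

jog_arm(
  rows=[
    [[0,0,-100],[0,0,0]],
    [[0,0,-139],[0,0,0]],
    [[0,0,-139],[0,0,0]],
    [[505,-549,-139],[0,0,-1.293]],
    [[505,-549,-139],[0,0,-1.293]],
    [[505,-549,-139],[0,0,-1.293]],
    [[505,-549,-139],[0,0,-1.293]],
    [[505,-549,-139],[0,0,-1.293]],
    [[505,-549,-139],[0,0,-1.293]],
    [[505,-549,-139],[0,0,-1.293]],
  ],
)

```text
time: 1.1
tool_pos: [322.0, -262.4, 369.9]
tcp_rot: [-180.0, -0.0, 76.4]
ft_force: [0.8, -0.4, 0.1]
finger_gap: 85.3
grip_force: 0.0
```

```bash
python3 -c "
from h import *
st();go([500,90,370],[180,0,90])"
```

```text
{'time': 1.1, 'joint_pos': [-46.3, -22.2, 98.1, 0.0, 104.1, -32.7], 'tool_pos': [322.0, -262.4, 369.9], 'tcp_rot': [-180.0, -0.0, 76.4], 'ft_force': [0.8, -0.4, 0.1], 'finger_gap': 85.3, 'grip_force': 0.0}
go [384.3, 90.1, 0.0] [-0.0, -0.0, -0.237]
```

jog_arm(
  rows=[
    [[384,90,0],[0,0,-0.237]],
    [[384,90,0],[0,0,-0.237]],
    [[384,90,0],[0,0,-0.237]],
    [[384,90,0],[0,0,-0.237]],
    [[384,90,0],[0,0,-0.237]],
    [[384,90,0],[0,0,-0.237]],
    [[384,90,0],[0,0,-0.237]],
    [[384,90,0],[0,0,-0.237]],
    [[384,90,0],[0,0,-0.237]],
    [[384,90,0],[0,0,-0.237]],
  ],
)

```text
time: 2.1
tool_pos: [501.4, 87.6, 369.3]
tcp_rot: [-179.9, 0.0, 89.8]
ft_force: [-0.1, -0.5, 0.6]
finger_gap: 85.6
grip_force: 0.0
```

```bash
cat >> h.py <<'E'
def wpts(s,d):
    c=r.camera_params('wrist');v,u=np.mgrid[:384,:512]
    x=(u-c['cx'])/c['fx'];y=(v-c['cy'])/c['fy'];t=np.hypot(x,y)+1e-9
    k=np.tan(t)/t*d; P=np.stack([x*k,y*k,d],-1); P[d==0]=np.nan
    T=c['tool_from_camera'];P=P@T[:3,:3].T+T[:3,3]
    return P@R.from_euler('xyz',s['tcp_rot'],degrees=True).as_matrix().T+s['tool_pos']
def wrist(name):
    s=st();p,d=r.snapshot('wrist');cv2.imwrite(f'pics/{name}.png',p)
    return p,wpts(s,d),cv2.cvtColor(p,cv2.COLOR_BGR2HSV)
E
python3 - <<'E'
from h import *
p,W,h=wrist('w1');np.save('w1.npy',W)
H,S,V=cv2.split(h);x,y,z=np.moveaxis(W,-1,0)
red=((H<8)|(H>172))&(S>130)&(V>70)&(z>150);q=W[red];print('red',len(q),q.mean(0),q.min(0),q.max(0))
# lever bar: grey above head
m=(z>208)&(z<240)&(abs(x-524)<9)&(y>128)&(y<250);q=W[m];print(np.polyfit(q[:,1],q[:,0],1),np.polyfit(q[:,1],q[:,2],1))
blue=(H>90)&(H<125)&(S>80)&(x>440)&(x<620)&(y>80)&(y<300);q=W[blue];print('blue',len(q),np.nanmean(q,0),np.nanmin(q,0),np.nanmax(q,0))
for lo,hi in((92,101),(80,92),(20,80)):
    k=q[(q[:,2]>lo)&(q[:,2]<hi)];print(lo,len(k),k[:,:2].min(0),k[:,:2].max(0))
E
```

```text
{'time': 2.1, 'joint_pos': [4.2, -7.4, 85.9, -0.0, 101.6, 4.4], 'tool_pos': [501.4, 87.6, 369.3], 'tcp_rot': [-179.9, 0.0, 89.8], 'ft_force': [-0.1, -0.5, 0.6], 'finger_gap': 85.6, 'grip_force': 0.0}
red 481 [525.37871947 149.57818876 225.12803582] [518.01551081 133.6880945  217.82280328] [532.3903576  165.19250592 227.3842301 ]
[-1.99442633e-02  5.28150569e+02] [-4.50699693e-02  2.31111423e+02]
blue 2858 [510.38149515 120.79094745 379.92380394] [440.03338576  80.03656383  15.33376571] [586.8975866  292.02776898 480.18555643]
92 119 [456.55956342 198.10379078] [552.2779379  291.69233542]
80 20 [488.84905942 197.71237658] [549.60833759 224.88519741]
20 311 [487.12795716 197.28432558] [549.69384147 232.67440917]
```

View pics/w1.png

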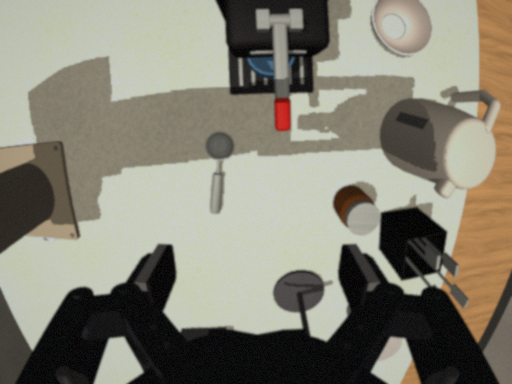

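The wrist view shows the red grip at (283,113), the mug (268,65) behind the lever and mostly hidden, and the spoon (218,170) to the left. The lever is about 2.6° above level, with its grip centre at (525,150,218) and pivot at about (523,244,214).

jog_arm(
  rows=[
    [[50,20,0],[0,0,-0.02]],
    [[62,24,40],[0,0,-0.02]],
    [[62,24,90],[0,0,-0.02]],
    [[62,24,130],[0,0,-0.02]],
    [[62,24,160],[0,0,-0.02]],
    [[62,24,170],[0,0,-0.02]],
    [[62,24,170],[0,0,-0.02]],
  ],
)

```text
time: 2.85
tool_pos: [525.0, 147.2, 199.3]
tcp_rot: [-179.9, 0.0, 90.7]
ft_force: [0.5, 0.6, -0.3]
finger_gap: 85.7
grip_force: 0.0
```

jog_arm(
  rows=[
    [[0,0,0],[0,0,0]],
    [[0,0,0],[0,0,0]],
    [[0,0,0],[0,0,0]],
    [[0,0,0],[0,0,0]],
    [[0,0,0],[0,0,0]],
    [[0,0,0],[0,0,0]],
  ],
  grip=4,
  force=50,
)

```text
time: 3.45
tool_pos: [526.3, 148.7, 200.8]
tcp_rot: [179.9, -0.0, 90.8]
ft_force: [0.9, -0.4, 2.6]
finger_gap: 15.0
grip_force: 49.9
```

```bash
python3 -c "
from h import *
st()
a0=2.6
for a in list(range(10,98,7)):
  a_=np.radians(a);b=np.radians(a0)
  print(a,'x',round(95*(np.cos(b)-np.cos(a_)),1),'y',round(-2*(1-np.cos(a_)),1),'z',round(-95*(np.sin(a_)-np.sin(b)),1))"
```

```text
{'time': 3.4, 'joint_pos': [10.4, 0.1, 96.1, -0.0, 83.7, 9.6], 'tool_pos': [526.3, 148.7, 200.8], 'tcp_rot': [179.9, -0.0, 90.8], 'ft_force': [0.9, -0.4, 2.6], 'finger_gap': 15.0, 'grip_force': 49.9}
10 x 1.3 y -0.0 z -12.2
17 x 4.1 y -0.1 z -23.5
24 x 8.1 y -0.2 z -34.3
31 x 13.5 y -0.3 z -44.6
38 x 20.0 y -0.4 z -54.2
45 x 27.7 y -0.6 z -62.9
52 x 36.4 y -0.8 z -70.6
59 x 46.0 y -1.0 z -77.1
66 x 56.3 y -1.2 z -82.5
73 x 67.1 y -1.4 z -86.5
80 x 78.4 y -1.7 z -89.2
87 x 89.9 y -1.9 z -90.6
94 x 101.5 y -2.1 z -90.5
```

Gripped. I follow the arc.

jog_arm(
  rows=[
    [[1,0,-12],[0,0,0]],
    [[4,0,-23],[0,0,0]],
    [[8,0,-34],[0,0,0]],
    [[13,0,-44],[0,0,0]],
    [[20,0,-54],[0,0,0]],
    [[28,-1,-63],[0,0,0]],
    [[36,-1,-70],[0,0,0]],
    [[46,-1,-77],[0,0,0]],
    [[46,-1,-77],[0,0,0]],
  ],
)

```text
time: 4.35
tool_pos: [524.6, 195.7, 278.5]
tcp_rot: [179.9, -0.0, 90.8]
ft_force: [4.4, -1.1, -1.7]
finger_gap: 14.7
grip_force: 50.4
```

```bash
python3 -c "
from h import *
st()"
```

```text
{'time': 4.4, 'joint_pos': [15.2, 0.3, 87.9, -0.0, 91.8, 14.4], 'tool_pos': [524.6, 195.7, 278.5], 'tcp_rot': [179.9, -0.0, 90.8], 'ft_force': [4.4, -1.1, -1.7], 'finger_gap': 14.7, 'grip_force': 50.4}
```

jog_arm(
  rows=[
    [[10,0,-5],[0,0,0]],
    [[21,0,-9],[0,0,0]],
    [[32,-1,-12],[0,0,0]],
    [[44,-1,-14],[0,0,0]],
    [[50,-1,-14],[0,0,0]],
    [[55,-1,-14],[0,0,0]],
    [[57,-1,-14],[0,0,0]],
  ],
)

```text
time: 5.05
tool_pos: [523.0, 251.0, 292.1]
tcp_rot: [179.9, 0.1, 90.7]
ft_force: [3.9, -6.3, -0.5]
finger_gap: 15.1
grip_force: 48.9
```

```bash
python3 -c "
from h import *
st()"
```

```text
{'time': 5.0, 'joint_pos': [20.6, 3.4, 83.3, -0.1, 93.3, 19.9], 'tool_pos': [523.0, 251.0, 292.1], 'tcp_rot': [179.9, 0.1, 90.7], 'ft_force': [3.9, -6.3, -0.5], 'finger_gap': 15.1, 'grip_force': 48.9}
```

jog_arm(
  rows=[
    [[3,0,0],[0,0,0]],
    [[6,0,0],[0,0,0]],
    [[6,0,0],[0,0,0]],
  ],
)

```text
time: 5.35
tool_pos: [522.7, 256.8, 291.7]
tcp_rot: [180.0, 0.1, 90.7]
ft_force: [4.0, -3.6, -2.0]
finger_gap: 14.7
grip_force: 48.7
```

jog_arm(
  rows=[
    [[0,0,0],[0,0,0]],
    [[0,0,0],[0,0,0]],
    [[0,0,0],[0,0,0]],
    [[0,0,0],[0,0,0]],
  ],
  grip=80,
)

```text
time: 5.75
tool_pos: [522.2, 257.8, 291.6]
tcp_rot: [180.0, -0.0, 90.8]
ft_force: [-0.4, 0.1, 0.2]
finger_gap: 71.7
grip_force: 0.0
```

jog_arm(
  rows=[
    [[0,0,-30],[0,0,0]],
    [[0,0,-75],[0,0,0]],
    [[-50,0,-100],[0,0,0]],
    [[-100,0,-100],[0,0,0]],
    [[-150,0,-100],[0,0,0]],
    [[-190,0,-60],[0,0,0]],
    [[-190,0,-60],[0,0,0]],
  ],
)

```text
time: 6.45
tool_pos: [523.9, 64.0, 348.0]
tcp_rot: [-179.8, 0.1, 90.6]
ft_force: [0.7, 0.3, -0.8]
finger_gap: 80.0
grip_force: 0.0
```

```bash
python3 - <<'E'
from h import *
p,W,h=wrist('w2');np.save('w2.npy',W)
H,S,V=cv2.split(h);x,y,z=np.moveaxis(W,-1,0)
red=((H<8)|(H>172))&(S>130)&(V>70)&(z>150);q=W[red];print('red',len(q),q.mean(0),q.min(0),q.max(0))
blue=(H>90)&(H<125)&(S>80)&(x>440)&(x<620)&(y>80)&(y<300)&(z<110);q=W[blue];print('blue',len(q))
for lo,hi in((92,101),(80,92),(60,80),(20,60)):
    k=q[(q[:,2]>lo)&(q[:,2]<hi)];print(lo,len(k),k.min(0),k.max(0))
a=p[0:150,180:380];cv2.imwrite('pics/w2c.png',cv2.resize(a,(800,600),interpolation=cv2.INTER_CUBIC))
E
```

```text
{'time': 6.4, 'joint_pos': [1.4, -4.6, 85.4, -0.1, 99.3, 0.9], 'tool_pos': [523.9, 64.0, 348.0], 'tcp_rot': [-179.8, 0.1, 90.6], 'ft_force': [0.7, 0.3, -0.8], 'finger_gap': 80.0, 'grip_force': 0.0}<stdin>:4: RuntimeWarning: Mean of empty slice.
  ret = um.true_divide(
Traceback (most recent call last):
ValueError: zero-size array to reduction operation minimum which has no identity
```

```bash
python3 - <<'E'
from h import *
p=cv2.imread('pics/w2.png');W=np.load('w2.npy');h=cv2.cvtColor(p,cv2.COLOR_BGR2HSV)
def rep(nm,p,W,h):
    H,S,V=cv2.split(h);x,y,z=np.moveaxis(W,-1,0)
    n=(x>440)&(x<620)&(y>80)&(y<320)
    q=W[((H<8)|(H>172))&(S>130)&(V>60)&n&(z>150)]
    if len(q):print(nm,'red',len(q),np.median(q,0),q.min(0),q.max(0))
    q=W[(H>90)&(H<125)&(S>80)&n&(z<110)];print(nm,'blue',len(q))
    for lo,hi in((92,101),(80,92),(60,80),(20,60)):
        k=q[(q[:,2]>lo)&(q[:,2]<hi)]
        if len(k):print(lo,len(k),k.min(0).round(),k.max(0).round(), 'ymin pt',k[k[:,1]<k[:,1].min()+10].mean(0).round(1))
rep('w',p,W,h)
pp=[p[0:110,180:380]]
for n in('scene','top'):
    p,d=r.snapshot(n);cv2.imwrite(f'pics/{n}2.png',p);rep(n,p,pts(n,d=d),cv2.cvtColor(p,cv2.COLOR_BGR2HSV))
    pp.append(p[75:160,255:355] if n=='scene' else p[165:250,110:210])
f=lambda a:cv2.resize(a,(400,300),interpolation=cv2.INTER_CUBIC)
cv2.imwrite('pics/c2.png',np.vstack([np.hstack([f(pp[0]),f(pp[1])]),np.hstack([f(pp[2]),f(pp[2])])]))
E
```

```text
w blue 1218
92 225 [488. 167.  92.] [552. 227. 100.] ymin pt [536.3 171.7  92.1]
80 227 [491. 166.  81.] [549. 228.  92.] ymin pt [539.  171.4  90. ]
60 47 [490. 197.  61.] [549. 233.  79.] ymin pt [516.9 200.3  72.6]
20 672 [489. 172.  20.] [549. 242.  60.] ymin pt [533.6 176.5  41.3]
scene red 47 [525.65055567 235.76320125 315.18551041] [515.87746088 228.8275331  294.20048927] [531.62033566 246.57221808 327.79521468]
scene blue 59
92 22 [490. 174.  92.] [550. 226.  99.] ymin pt [542.5 177.7  93.4]
80 18 [526. 177.  83.] [540. 207.  92.] ymin pt [535.7 182.2  88.2]
60 4 [490. 169.  65.] [545. 227.  72.] ymin pt [545.4 169.   70.4]
20 13 [493. 188.  21.] [539. 262.  44.] ymin pt [535.4 193.4  41.2]
top blue 49
92 6 [486. 211.  94.] [492. 225.  99.] ymin pt [490.  215.6  96.5]
80 6 [487. 208.  80.] [493. 216.  92.] ymin pt [490.2 211.9  87.2]
60 6 [484. 208.  63.] [493. 229.  74.] ymin pt [491.7 209.2  72.7]
20 18 [454. 208.  20.] [494. 292.  60.] ymin pt [490.3 212.2  52.2]
```

View pics/c2.png

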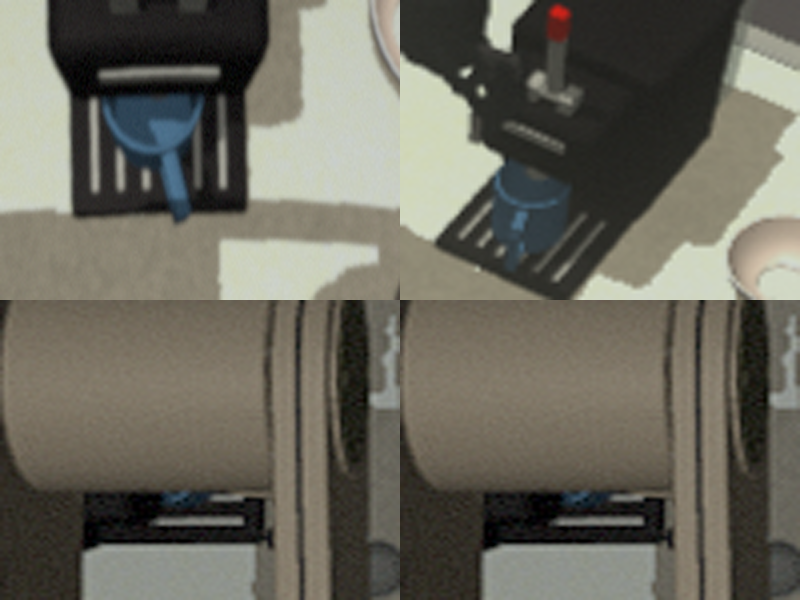

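The wrist crop (top left) shows the mug under the head at (150,125) with its handle ending at (180,210), so the handle points about -73°. The scene crop (top right) shows the red grip upright at (558,20), its top at 327 mm, which is fully raised. Next comes the handle grasp, tilted 30°.

```bash
python3 -c "
from h import *
go([549,135,144],[180,-30,107]);go([534.5,182.5,57.5],[180,-30,107])"
```

```text
go [66.9, 25.4, 207.1] [0.073, 0.519, -0.278]
go [114.5, 11.6, 293.6] [0.073, 0.519, -0.278]
```

jog_arm(
  rows=[
    [[30,25,50],[0.02,0.13,-0.07]],
    [[50,25,95],[0.04,0.26,-0.14]],
    [[67,25,140],[0.055,0.39,-0.21]],
    [[67,25,185],[0.073,0.519,-0.278]],
    [[67,25,207],[0.073,0.519,-0.278]],
    [[67,25,207],[0.073,0.519,-0.278]],
    [[67,25,207],[0.073,0.519,-0.278]],
  ],
  grip=60,
)

```text
time: 7.3
tool_pos: [550.0, 136.2, 146.1]
tcp_rot: [179.8, -29.9, 107.3]
ft_force: [0.7, 0.5, 1.8]
finger_gap: 59.7
grip_force: 0.0
```

```bash
python3 - <<'E'
from h import *
p,W,h=wrist('w3');go([534.5,182.5,57.5],[180,-30,107])
H,S,V=cv2.split(h);x,y,z=np.moveaxis(W,-1,0)
q=W[(H>90)&(H<125)&(S>80)&(x>440)&(x<620)&(y>80)&(y<300)&(z<110)&(z>17)]
print(len(q))
k=q[(q[:,1]<195)];print(len(k),k.min(0),k.max(0))
for a in range(162,200,5):
    j=k[(abs(k[:,1]-a)<2.5)]
    if len(j):print(a,len(j),np.percentile(j,[5,50,95],axis=0).round(1).tolist())
E
```

```text
{'time': 7.3, 'joint_pos': [-8.4, 13.8, 92.5, 26.8, 87.8, -30.1], 'tool_pos': [550.0, 136.2, 146.1], 'tcp_rot': [179.8, -29.9, 107.3], 'ft_force': [0.7, 0.5, 1.8], 'finger_gap': 59.7, 'grip_force': 0.0}
go [-2.1, -2.5, 102.6] [0.003, 0.003, 0.005]
4690
642 [525.98575314 165.2198019   17.08198351] [545.70294758 194.98873119  91.99149982]
167 143 [[535.9, 165.3, 55.0], [540.6, 167.0, 85.0], [545.2, 169.1, 90.6]]
172 97 [[534.2, 169.7, 89.1], [539.1, 172.0, 90.1], [544.2, 174.3, 91.2]]
177 93 [[532.7, 174.8, 89.1], [537.8, 176.9, 90.2], [542.6, 179.1, 91.2]]
182 101 [[531.0, 179.7, 88.7], [536.0, 182.2, 89.9], [541.6, 184.4, 91.3]]
187 100 [[528.7, 184.7, 88.5], [534.4, 187.0, 90.0], [539.8, 189.3, 91.2]]
192 95 [[527.2, 189.7, 88.2], [532.6, 191.8, 90.1], [538.2, 194.1, 91.3]]
197 13 [[526.6, 194.5, 88.6], [531.7, 194.7, 90.1], [536.1, 195.0, 90.9]]
```

View pics/w3.png

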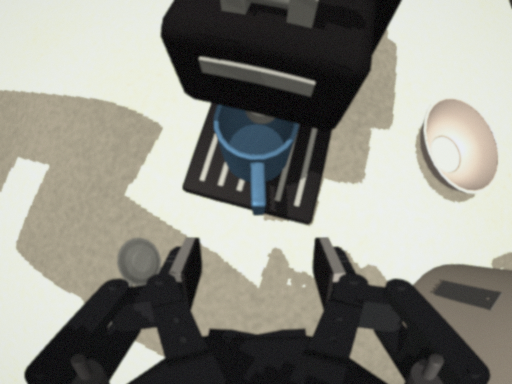

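The wrist view shows the blue handle at (259,190) straight ahead of the jaws, clear of the tray slots. I go in and close.

jog_arm(
  rows=[
    [[-1,-1.5,45],[0,0,0]],
    [[-1,-1.5,80],[0,0,0]],
    [[-1,-1.5,103],[0,0,0]],
    [[-1,-1.5,103],[0,0,0]],
    [[-1,-1.5,103],[0,0,0]],
  ],
)

```text
time: 7.85
tool_pos: [534.9, 183.4, 57.7]
tcp_rot: [179.6, -29.8, 107.4]
ft_force: [0.3, -0.7, 0.4]
finger_gap: 60.3
grip_force: 0.0
```

jog_arm(
  rows=[
    [[0,0,0],[0,0,0]],
    [[0,0,0],[0,0,0]],
    [[0,0,0],[0,0,0]],
    [[0,0,0],[0,0,0]],
    [[0,0,0],[0,0,0]],
    [[0,0,0],[0,0,0]],
  ],
  grip=2,
  force=60,
)

```text
time: 8.45
tool_pos: [534.0, 182.5, 55.7]
tcp_rot: [179.8, -29.9, 107.1]
ft_force: [0.5, -3.5, 5.1]
finger_gap: 10.2
grip_force: 58.6
```

```bash
python3 - <<'E'
from h import *
s=st();P=s['tool_pos'];e=s['tcp_rot']
for d in([0,0,5],[0,-60,5],[0,-150,6],[0,-150,-10],[0,-150,-13],[0,-150,-15]):go(P+np.array(d),e,s)
E
```

```text
{'time': 8.4, 'joint_pos': [-4.2, 17.9, 98.0, 28.5, 77.4, -30.9], 'tool_pos': [534.0, 182.5, 55.7], 'tcp_rot': [179.8, -29.9, 107.1], 'ft_force': [0.5, -3.5, 5.1], 'finger_gap': 10.2, 'grip_force': 58.6}
go [2.5, 0.0, -4.3] [0.0, 0.0, 0.0]
go [-47.2, -17.6, -33.0] [0.0, 0.0, 0.0]
go [-121.3, -43.9, -76.8] [0.0, 0.0, 0.0]
go [-129.2, -44.0, -63.0] [0.0, 0.0, 0.0]
go [-130.7, -44.0, -60.4] [0.0, 0.0, 0.0]
go [-131.7, -44.0, -58.6] [0.0, 0.0, 0.0]
```

jog_arm(
  rows=[
    [[1.5,0,-2.5],[0,0,0]],
    [[3,0,-5.5],[0,0,0]],
    [[-12,-6,-14],[0,0,0]],
    [[-30,-12,-24],[0,0,0]],
    [[-55,-20,-39],[0,0,0]],
    [[-80,-29,-53],[0,0,0]],
    [[-105,-38,-68],[0,0,0]],
    [[-121,-44,-77],[0,0,0]],
    [[-121,-44,-77],[0,0,0]],
    [[-121,-44,-77],[0,0,0]],
  ],
)

```text
time: 9.45
tool_pos: [532.8, 32.9, 60.6]
tcp_rot: [180.0, -30.0, 107.0]
ft_force: [-0.3, 0.3, -1.8]
finger_gap: 9.9
grip_force: 58.5
```

```bash
python3 - <<'E'
from h import *
p,W,h=wrist('w4');s=r.sense()
H,S,V=cv2.split(h);x,y,z=np.moveaxis(W,-1,0)
q=W[(H>90)&(H<125)&(S>80)&(x>440)&(x<620)&(y>-20)&(y<150)&(z<130)&(z>3)]
print(len(q),np.percentile(q,[1,99],axis=0))
k=q[q[:,2]>88];print(len(k),np.percentile(k,[1,50,99],axis=0))
# rim tilt
A=np.c_[k[:,:2]-k[:,:2].mean(0),np.ones(len(k))];print(np.linalg.lstsq(A,k[:,2],rcond=None)[0])
E
```

```text
{'time': 9.4, 'joint_pos': [-18.4, 19.7, 95.2, 24.2, 84.1, -42.1], 'tool_pos': [532.8, 32.9, 60.6], 'tcp_rot': [180.0, -30.0, 107.0], 'ft_force': [-0.3, 0.3, -1.8], 'finger_gap': 9.9, 'grip_force': 58.5}
18165 [[487.76361962  18.23492841  26.04918138]
 [548.61499829 111.3621795  104.04472952]]
7846 [[486.70785511  15.62607552  88.47641823]
 [526.74698964  70.81634113  98.96149035]
 [549.6451283  112.4769088  104.97282911]]
[-1.21653365e-02  2.62854860e-03  9.85260432e+01]
```

View pics/w4.png

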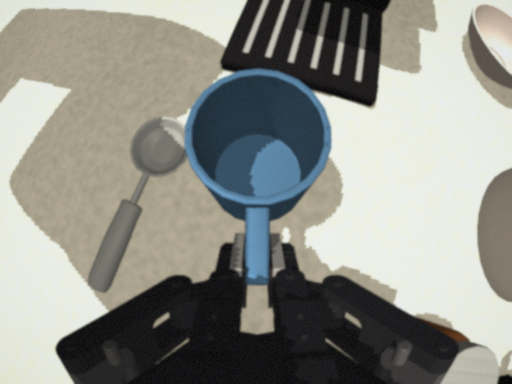

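The wrist view shows the mug level and held by the handle (258,245). It is clear of the tray and of the spoon at (158,145). I lower it in small steps.

jog_arm(
  rows=[
    [[-3,0,5],[0,0,0]],
    [[-5,0,9],[0,0,0]],
    [[-7,0,12],[0,0,0]],
    [[-8,0,14],[0,0,0]],
    [[-8.5,0,15],[0,0,0]],
    [[-8.5,0,15],[0,0,0]],
  ],
)

```text
time: 10.1
tool_pos: [532.8, 33.2, 43.4]
tcp_rot: [179.9, -29.9, 107.1]
ft_force: [-0.6, -0.5, -2.0]
finger_gap: 10.2
grip_force: 58.5
```

jog_arm(
  rows=[
    [[-0.5,0,0.9],[0,0,0]],
    [[-0.8,0,1.3],[0,0,0]],
    [[-0.8,0,1.3],[0,0,0]],
  ],
)

```text
time: 10.4
tool_pos: [533.0, 33.0, 42.1]
tcp_rot: [179.9, -29.9, 107.1]
ft_force: [-0.4, 0.1, -2.6]
finger_gap: 9.8
grip_force: 58.5
```

jog_arm(
  rows=[
    [[-0.5,0,0.9],[0,0,0]],
    [[-1,0,1.7],[0,0,0]],
    [[-1,0,1.7],[0,0,0]],
    [[-1,0,1.7],[0,0,0]],
  ],
)

```text
time: 10.8
tool_pos: [533.3, 32.9, 40.6]
tcp_rot: [179.9, -29.9, 107.1]
ft_force: [0.3, -2.2, 5.4]
finger_gap: 9.9
grip_force: 59.3
```

It touches down. I release and back off along the tool axis.

jog_arm(
  rows=[
    [[0,0,0],[0,0,0]],
    [[0,0,0],[0,0,0]],
    [[0,0,0],[0,0,0]],
    [[0,0,0],[0,0,0]],
  ],
  grip=60,
)

```text
time: 11.2
tool_pos: [532.9, 33.1, 39.9]
tcp_rot: [179.9, -29.9, 107.1]
ft_force: [0.8, -0.1, -0.4]
finger_gap: 60.0
grip_force: 0.0
```

jog_arm(
  rows=[
    [[0,0,-20],[0,0,0]],
    [[0,0,-60],[0,0,0]],
    [[0,0,-100],[0,0,0]],
    [[0,0,-140],[0,0,0]],
    [[0,0,-160],[0,0,0]],
    [[0,0,-160],[0,0,0]],
  ],
  grip=85,
)

```text
time: 11.8
tool_pos: [558.4, -45.3, 182.1]
tcp_rot: [179.6, -29.7, 107.2]
ft_force: [0.5, -0.0, -0.1]
finger_gap: 84.8
grip_force: 0.0
```

```bash
cat > mug.py <<'E'
from h import *
def mug(W,h):
    H,S,V=cv2.split(h);x,y,z=np.moveaxis(W,-1,0)
    q=W[(H>90)&(H<125)&(S>80)&(x>420)&(x<640)&(y>-40)&(y<150)&(z<95)&(z>3)]
    rim=q[q[:,2]>78]; c,R_=cv2.minEnclosingCircle(rim[:,:2].astype(np.float32)) ,0
    hd=q[(q[:,2]>66)&(q[:,2]<78)]
    f=lambda c:np.hypot(*(rim[:,:2]-c[:2]).T)-c[2]
    from scipy.optimize import least_squares
    s=least_squares(f,[rim[:,0].mean(),rim[:,1].mean(),33],loss='soft_l1');c=s.x[:2]
    d=np.hypot(*(hd[:,:2]-c).T);k=hd[(d>42)&(d<70)];v=k[:,:2].mean(0)-c
    print('centre',s.x.round(1),'rim z',np.median(rim[:,2]).round(1),'handle deg',np.degrees(np.arctan2(v[1],v[0])).round(1),len(k),'maxr',d[d<75].max())
E
python3 - <<'E'
from mug import *
p,W,h=wrist('w5');mug(W,h)
# stand, if seen
x,y,z=np.moveaxis(W,-1,0)
q=W[(z>190)&(z<235)&(x>450)&(x<620)&(y<-180)&(y>-260)];print(len(q))
E
```

```text
{'time': 11.8, 'joint_pos': [-24.3, 18.2, 83.2, 22.3, 98.3, -42.0], 'tool_pos': [558.4, -45.3, 182.1], 'tcp_rot': [179.6, -29.7, 107.2], 'ft_force': [0.5, -0.0, -0.1], 'finger_gap': 84.8, 'grip_force': 0.0}
centre [518.9  79.5  31.3] rim z 82.8 handle deg -73.4 269 maxr 66.80760744063959
0
```

```bash
python3 -c "
from h import *
go([519,79.5,150],[180,0,107]);go([519,79.5,40],[180,0,107])"
```

```text
go [97.5, -0.5, 90.3] [0.003, -0.52, 0.001]
go [42.8, -0.9, 185.7] [0.003, -0.52, 0.001]
```

jog_arm(
  rows=[
    [[30,0,15],[0,-0.14,0]],
    [[60,0,40],[0,-0.28,0]],
    [[85,0,65],[0,-0.42,0]],
    [[97,0,85],[0,-0.52,0]],
    [[97,0,90],[0,-0.52,0]],
    [[97,0,90],[0,-0.52,0]],
  ],
)

```text
time: 12.45
tool_pos: [516.0, 81.9, 146.7]
tcp_rot: [-179.8, -0.2, 107.3]
ft_force: [-0.5, -0.3, -1.2]
finger_gap: 85.0
grip_force: 0.0
```

```bash
python3 - <<'E'
from mug import *
p,W,h=wrist('w6');mug(W,h);go([519,79.5,40],[180,0,107])
E
```

```text
{'time': 12.4, 'joint_pos': [3.3, -1.1, 103.2, 0.2, 78.2, -14.1], 'tool_pos': [516.0, 81.9, 146.7], 'tcp_rot': [-179.8, -0.2, 107.3], 'ft_force': [-0.5, -0.3, -1.2], 'finger_gap': 85.0, 'grip_force': 0.0}
centre [518.1  81.8  31.3] rim z 82.7 handle deg -73.1 254 maxr 66.47849545290562
go [-1.9, 1.7, 107.5] [-0.002, -0.004, 0.003]
```

View pics/w6.png

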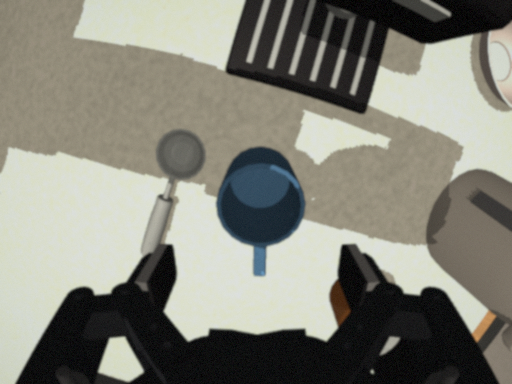

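The wrist view shows the mug upright at (260,200), its handle at (260,260), centred between the open jaws, and the spoon at (180,155) left of the finger path. I descend and grip.

jog_arm(
  rows=[
    [[-1.5,2,40],[0,0,0]],
    [[-1.5,2,75],[0,0,0]],
    [[-1.5,2,98],[0,0,0]],
    [[-1.5,2,107],[0,0,0]],
    [[-1.5,2,107],[0,0,0]],
  ],
)

```text
time: 13.0
tool_pos: [519.9, 77.8, 40.6]
tcp_rot: [-179.9, -0.2, 106.9]
ft_force: [0.1, 0.2, -0.5]
finger_gap: 84.9
grip_force: 0.0
```

jog_arm(
  rows=[
    [[0,0,0],[0,0,0]],
    [[0,0,0],[0,0,0]],
    [[0,0,0],[0,0,0]],
    [[0,0,0],[0,0,0]],
  ],
  grip=60,
  force=30,
)

```text
time: 13.4
tool_pos: [522.4, 79.2, 44.0]
tcp_rot: [179.7, -0.1, 107.1]
ft_force: [1.4, -2.4, 7.0]
finger_gap: 68.6
grip_force: 35.0
```

jog_arm(
  rows=[
    [[0,0,-15],[0,0,0]],
    [[0,0,-60],[0,0,0]],
    [[0,0,-110],[0,0,0]],
    [[0,0,-160],[0,0,0]],
    [[0,0,-210],[0,0,0]],
    [[0,0,-230],[0,0,0]],
    [[0,0,-230],[0,0,0]],
  ],
)

```text
time: 14.1
tool_pos: [522.5, 79.1, 277.8]
tcp_rot: [179.5, -0.0, 107.1]
ft_force: [-0.0, -0.0, -2.1]
finger_gap: 68.4
grip_force: 35.8
```

```bash
python3 -c "
from h import *
st();go([430,-110,270],[180,0,85])"
```

```text
{'time': 14.1, 'joint_pos': [2.9, -5.1, 93.2, 0.2, 91.4, -14.2], 'tool_pos': [522.5, 79.1, 277.8], 'tcp_rot': [179.5, -0.0, 107.1], 'ft_force': [-0.0, -0.0, -2.1], 'finger_gap': 68.4, 'grip_force': 35.8}
go [-153.6, -144.2, 6.4] [0.009, -0.002, 0.386]
```

jog_arm(
  rows=[
    [[-154,-144,0],[0,0,0.386]],
    [[-154,-144,0],[0,0,0.386]],
    [[-154,-144,0],[0,0,0.386]],
    [[-154,-144,0],[0,0,0.386]],
    [[-154,-144,0],[0,0,0.386]],
    [[-154,-144,0],[0,0,0.386]],
    [[-154,-144,0],[0,0,0.386]],
  ],
)

```text
time: 14.8
tool_pos: [428.0, -110.0, 270.5]
tcp_rot: [-179.9, -0.2, 84.9]
ft_force: [0.5, 0.5, -2.5]
finger_gap: 68.4
grip_force: 36.0
```

```bash
python3 - <<'E'
from mug import *
v,u=np.mgrid[:384,:512]
for n in('scene','top'):
    W=pts(n);p=cv2.imread(f'pics/{n}.png');x,y,z=np.moveaxis(W,-1,0);c=r.camera_params(n)
    m=(abs(z-204)<14)&(x>500)&(x<582)&(y>-245)&(y<-195)
    # ray -> plane z=200
    uv=np.c_[u[m],v[m]];D=np.c_[(uv[:,0]-c['cx'])/c['fx'],(uv[:,1]-c['cy'])/c['fy'],np.ones(len(uv))]@c['pose'][:3,:3].T
    o=c['pose'][:3,3];Q=o+D*((200-o[2])/D[:,2])[:,None]
    l=cv2.fitLine(Q[:,:2].astype(np.float32),cv2.DIST_HUBER,0,.01,.01).ravel()
    print(n,m.sum(),'dir',np.degrees(np.arctan2(l[1],l[0])),'y at x=530',l[3]+(530-l[2])*l[1]/l[0],'z med',np.median(z[m]))
    m=(z>209)&(z<235)&(x>470)&(x<510)&(y>-245)&(y<-195);print('tip',W[m].min(0),W[m].mean(0),W[m].max(0))
p,W,h=wrist('w7');H,S,V=cv2.split(h)
s=r.sense();A=R.from_euler('xyz',s['tcp_rot'],degrees=True)
q=W[(H>90)&(H<125)&(S>80)&(V>40)];T=A.inv().apply(q-s['tool_pos'])
T=T[(abs(T[:,0])<85)&(abs(T[:,1])<60)&(T[:,2]>-80)&(T[:,2]<60)]
print(len(T),np.percentile(T,[1,50,99],axis=0).round(1).tolist())
print('top',T[T[:,2]<-35].round(0)[::25].tolist()[:12])
E
```

```text
scene 73 dir -6.493085 y at x=530 -219.40152 z med 203.67223968909343
tip [ 491.80397092 -221.70559026  209.1794797 ] [ 496.92925569 -216.71958847  216.59344074] [ 502.87402607 -212.16419946  224.76669628]
top 101 dir -6.258558 y at x=530 -218.36424 z med 202.98545299304533
tip [ 484.65876183 -217.2728578   209.774445  ] [ 492.31086114 -214.03350229  216.64110697] [ 500.1428281  -211.17938847  223.2674779 ]
{'time': 14.8, 'joint_pos': [-21.2, -18.3, 105.4, 0.2, 93.1, -16.2], 'tool_pos': [428.0, -110.0, 270.5], 'tcp_rot': [-179.9, -0.2, 84.9], 'ft_force': [0.5, 0.5, -2.5], 'finger_gap': 68.4, 'grip_force': 36.0}
19116 [[-27.6, -31.4, -39.8], [-11.1, -0.3, -15.5], [36.4, 30.7, 37.8]]
top [[37.0, -1.0, -36.0], [36.0, -4.0, -36.0], [36.0, -8.0, -36.0], [37.0, 2.0, -38.0], [36.0, -6.0, -37.0], [36.0, 4.0, -37.0], [36.0, -8.0, -38.0], [36.0, 2.0, -39.0], [35.0, -12.0, -37.0], [35.0, -2.0, -38.0], [35.0, 8.0, -37.0], [35.0, -8.0, -39.0]]
```

View pics/w7.png

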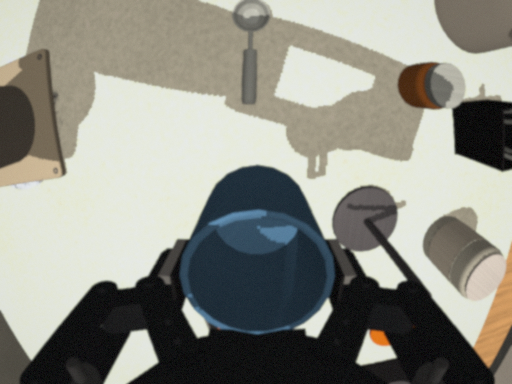

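The wrist view shows the mug upright in the jaws, its rim around (257,265), with the stand foot at (365,218) and its post to the right. The hook arm lies 6.4° off x, so the handle has to point to -96°.

```bash
python3 -c "
from h import *
e=[180,0,83.7]
go([430,-110,207],e);go([452.3,-165.5,207],e)"
```

```text
go [-0.5, 1.7, 63.8] [-0.001, -0.004, 0.023]
go [-53.8, 28.8, 63.5] [-0.001, -0.004, 0.023]
```

jog_arm(
  rows=[
    [[0,0,40],[0,0,0.022]],
    [[0,2,63.5],[0,0,0.022]],
    [[-20,12,63.5],[0,0,0.022]],
    [[-40,22,63.5],[0,0,0.022]],
    [[-54,29,63.5],[0,0,0.022]],
    [[-54,29,63.5],[0,0,0.022]],
    [[-54,29,63.5],[0,0,0.022]],
  ],
)

```text
time: 15.55
tool_pos: [452.7, -166.1, 207.8]
tcp_rot: [-180.0, -0.2, 83.7]
ft_force: [0.1, -0.4, -3.1]
finger_gap: 68.5
grip_force: 36.0
```

```bash
python3 - <<'E'
from h import *
st()
e=[180,0,83.7];go([452.3,-165.5,207],e)
go([531.8,-174.4,207],e)
f=lambda a:cv2.resize(a,(400,300),interpolation=cv2.INTER_CUBIC)
o=[]
for n in('scene','top'):
    p,d=r.snapshot(n);cv2.imwrite(f'pics/{n}8.png',p);W=pts(n,d=d)
    o.append(f(p[185:260,170:270] if n=='scene' else p[165:240,240:340]))
    H,S,V=cv2.split(cv2.cvtColor(p,cv2.COLOR_BGR2HSV));x,y,z=np.moveaxis(W,-1,0)
    q=W[(H>90)&(H<125)&(S>80)&(z>140)&(z<260)&(y<-100)&(y>-260)&(x>380)&(x<560)]
    if len(q):print(n,len(q),q.min(0),q.max(0),'handle',q[q[:,1]<-205].mean(0) if (q[:,1]<-205).any() else 0)
cv2.imwrite('pics/c8.png',np.hstack(o))
E
```

```text
{'time': 15.6, 'joint_pos': [-26.4, -10.3, 105.2, 0.2, 85.2, -20.1], 'tool_pos': [452.7, -166.1, 207.8], 'tcp_rot': [-180.0, -0.2, 83.7], 'ft_force': [0.1, -0.4, -3.1], 'finger_gap': 68.5, 'grip_force': 36.0}
go [0.6, -0.4, 0.8] [-0.001, -0.003, 0.001]
go [0.4, 79.6, 0.7] [-0.001, -0.003, 0.001]
scene 66 [ 424.30385527 -229.77870838  169.55658924] [ 469.52027871 -159.17237846  249.20450703] handle [ 448.05364923 -215.98567592  219.48340026]
```

View pics/c8.png

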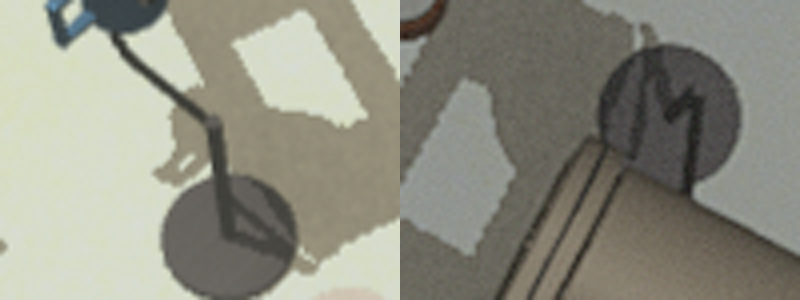

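The scene crop (left) shows the handle loop at (75,20) just ahead of the hook tip (115,40). The numbers agree with the plan, so I move in along the hook.

jog_arm(
  rows=[
    [[0,10,0],[0,0,0]],
    [[0,20,0],[0,0,0]],
    [[0,30,0],[0,0,0]],
    [[0,40,0],[0,0,0]],
    [[0,48,0],[0,0,0]],
    [[0,48,0],[0,0,0]],
  ],
)

```text
time: 16.25
tool_pos: [501.1, -172.2, 207.8]
tcp_rot: [180.0, -0.2, 83.7]
ft_force: [-0.0, 1.2, -1.0]
finger_gap: 68.0
grip_force: 36.0
```

jog_arm(
  rows=[
    [[0,12,0],[0,0,0]],
    [[0,24,0],[0,0,0]],
    [[0,32,0],[0,0,0]],
    [[0,32,0],[0,0,0]],
  ],
)

```text
time: 16.65
tool_pos: [532.4, -175.7, 207.8]
tcp_rot: [-180.0, -0.2, 83.7]
ft_force: [-0.2, 0.8, -3.1]
finger_gap: 68.2
grip_force: 36.0
```

```bash
python3 - <<'E'
from h import *
st()
o=[]
f=lambda a:cv2.resize(a,(600,450),interpolation=cv2.INTER_CUBIC)
p,d=r.snapshot('scene');cv2.imwrite('pics/s9.png',p);cv2.imwrite('pics/c9.png',f(p[170:260,165:285]))
W=pts('scene',d=d)
H,S,V=cv2.split(cv2.cvtColor(p,cv2.COLOR_BGR2HSV));x,y,z=np.moveaxis(W,-1,0)
q=W[(H>90)&(H<125)&(S>80)&(z>140)&(z<260)&(y<-100)&(y>-260)&(x>380)&(x<620)];print(q.min(0),q.max(0),q[q[:,1]<-210].mean(0))
E
```

```text
{'time': 16.6, 'joint_pos': [-23.6, 2.1, 93.4, 0.1, 84.6, -17.3], 'tool_pos': [532.4, -175.7, 207.8], 'tcp_rot': [-180.0, -0.2, 83.7], 'ft_force': [-0.2, 0.8, -3.1], 'finger_gap': 68.2, 'grip_force': 36.0}
[ 502.14123652 -241.36815913  169.41959603] [ 546.84172339 -170.40053509  249.18689411] [ 526.7503798  -225.267319    225.89454945]
```

View pics/c9.png

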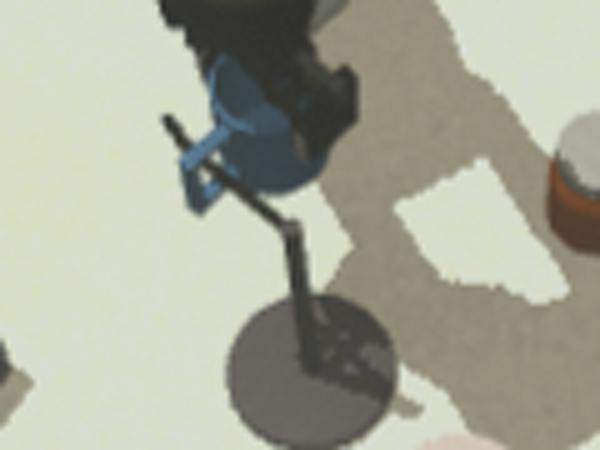

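The scene crop shows the hook arm passing through the handle loop (205,175), with the mug inboard of the upturned tip (170,120). I seat it, shift a little outward away from the post, then tilt it toward its hanging attitude about the hook.

jog_arm(
  rows=[
    [[3,-4,8],[0,0,0]],
    [[6,-8,16],[0,0,0]],
    [[8,-8,22],[0,0,0]],
    [[8,-8,25],[0,0,0]],
    [[8,-8,25],[0,0,0]],
  ],
)

```text
time: 17.2
tool_pos: [524.4, -166.5, 182.3]
tcp_rot: [-180.0, -0.2, 83.7]
ft_force: [0.0, -0.5, -3.0]
finger_gap: 68.3
grip_force: 36.0
```

```bash
python3 -c "
from h import *
st()
c=np.array([-51.,-17.5])
for t in np.arange(.125,.9,.125):
  C,S=np.cos(t),np.sin(t);v=-c;print(round(t,3),(c+[v[0]*C-v[1]*S,v[0]*S+v[1]*C]).round(1))"
```

```text
{'time': 17.2, 'joint_pos': [-23.1, 1.5, 96.7, 0.2, 81.9, -16.8], 'tool_pos': [524.4, -166.5, 182.3], 'tcp_rot': [-180.0, -0.2, 83.7], 'ft_force': [0.0, -0.5, -3.0], 'finger_gap': 68.3, 'grip_force': 36.0}
0.125 [-2.6  6.2]
0.25 [-5.9 12.1]
0.375 [-10.   17.5]
0.5 [-14.6  22.3]
0.625 [-19.9  26.5]
0.75 [-25.6  30.1]
0.875 [-31.7  32.9]
```

jog_arm(
  rows=[
    [[-2.6,0,6.2],[0,-0.125,0]],
    [[-5.9,0,12.1],[0,-0.25,0]],
    [[-10,0,17.5],[0,-0.375,0]],
    [[-14.6,0,22.3],[0,-0.5,0]],
    [[-14.6,0,22.3],[0,-0.5,0]],
  ],
)

```text
time: 17.7
tool_pos: [522.8, -179.6, 158.9]
tcp_rot: [-179.8, 28.7, 84.0]
ft_force: [-0.9, -0.9, -0.2]
finger_gap: 68.7
grip_force: 36.2
```

```bash
python3 -c "
from h import *
st()"
```

```text
{'time': 17.7, 'joint_pos': [-6.0, 3.6, 101.9, -29.6, 76.6, 7.6], 'tool_pos': [522.8, -179.6, 158.9], 'tcp_rot': [-179.8, 28.7, 84.0], 'ft_force': [-0.9, -0.9, -0.2], 'finger_gap': 68.7, 'grip_force': 36.2}
```

jog_arm(
  rows=[
    [[-2.6,0,6.2],[0,-0.125,0]],
    [[-5.9,0,12.1],[0,-0.25,0]],
    [[-10,0,17.5],[0,-0.375,0]],
    [[-10,0,17.5],[0,-0.375,0]],
  ],
)

```text
time: 18.1
tool_pos: [520.1, -197.6, 147.6]
tcp_rot: [-179.5, 50.0, 84.2]
ft_force: [-3.9, 6.3, 0.3]
finger_gap: 68.6
grip_force: 36.6
```

```bash
python3 - <<'E'
from h import *
st()
f=lambda a:cv2.resize(a,(600,450),interpolation=cv2.INTER_CUBIC)
p,d=r.snapshot('scene');cv2.imwrite('pics/s10.png',p);cv2.imwrite('pics/c10.png',f(p[170:260,165:285]))
E
```

```text
{'time': 18.1, 'joint_pos': [3.0, 13.1, 102.6, -50.0, 80.5, 25.3], 'tool_pos': [520.1, -197.6, 147.6], 'tcp_rot': [-179.5, 50.0, 84.2], 'ft_force': [-3.9, 6.3, 0.3], 'finger_gap': 68.6, 'grip_force': 36.6}
```

View pics/c10.png

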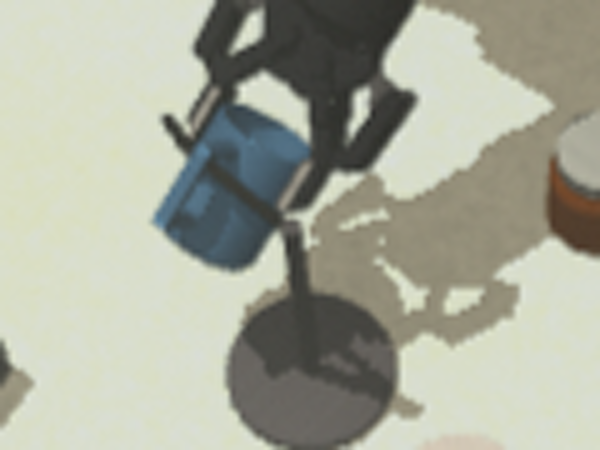

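I have now viewed twelve pictures, more than the ten allowed, so from here I check by numbers only. The mug hangs over the hook arm, held at about 50° tilt. I release it slowly.

jog_arm(
  rows=[
    [[0,0,0],[0,0,0]],
    [[0,0,0],[0,0,0]],
    [[0,0,0],[0,0,0]],
  ],
  grip=73,
  force=20,
)

```text
time: 18.45
tool_pos: [522.1, -199.0, 151.6]
tcp_rot: [179.7, 49.9, 83.4]
ft_force: [0.4, 1.4, -0.7]
finger_gap: 73.0
grip_force: 0.0
```

jog_arm(
  rows=[
    [[0,0,0],[0,0,0]],
    [[0,0,0],[0,0,0]],
    [[0,0,0],[0,0,0]],
    [[0,0,0],[0,0,0]],
    [[0,0,0],[0,0,0]],
    [[0,0,0],[0,0,0]],
  ],
  grip=82,
)

```text
time: 19.05
tool_pos: [521.5, -198.2, 150.0]
tcp_rot: [-180.0, 50.0, 83.7]
ft_force: [0.3, 0.6, -0.2]
finger_gap: 82.1
grip_force: 0.0
```

```bash
cat > hang.py <<'E'
from h import *
import sys
st()
for n in('scene','top'):
    p,d=r.snapshot(n);W=pts(n,d=d)
    H,S,V=cv2.split(cv2.cvtColor(p,cv2.COLOR_BGR2HSV));x,y,z=np.moveaxis(W,-1,0)
    q=W[(H>90)&(H<125)&(S>80)&(z>60)&(z<270)&(y<-100)&(y>-300)&(x>420)&(x<620)]
    if len(q):print(n,len(q),np.percentile(q,[2,50,98],axis=0).round().tolist())
    q=W[((H<8)|(H>172))&(S>130)&(z>150)&(abs(x-525)<30)&(y>100)&(y<300)]
    if len(q):print(n,'lever',np.median(q,0).round(),q.max(0).round())
E
python3 hang.py
```

```text
{'time': 19.0, 'joint_pos': [2.9, 12.9, 102.6, -50.0, 80.5, 25.3], 'tool_pos': [521.5, -198.2, 150.0], 'tcp_rot': [-180.0, 50.0, 83.7], 'ft_force': [0.3, 0.6, -0.2], 'finger_gap': 82.1, 'grip_force': 0.0}
scene 224 [[499.0, -259.0, 133.0], [520.0, -214.0, 180.0], [547.0, -161.0, 211.0]]
scene lever [525. 235. 316.] [533. 246. 328.]
top 357 [[488.0, -250.0, 124.0], [515.0, -194.0, 163.0], [548.0, -157.0, 213.0]]
top lever [523. 240. 317.] [554. 298. 329.]
```

Mug is hanging and the fingers are free. I wait for the swing to settle, then retreat along the tool axis.

jog_arm(
  rows=[
    [[0,0,0],[0,0,0]],
    [[0,0,0],[0,0,0]],
    [[0,0,0],[0,0,0]],
    [[0,0,0],[0,0,0]],
    [[0,0,0],[0,0,0]],
    [[0,0,0],[0,0,0]],
    [[0,0,0],[0,0,0]],
    [[0,0,0],[0,0,0]],
    [[0,0,0],[0,0,0]],
    [[0,0,0],[0,0,0]],
  ],
  grip=85,
)

```text
time: 20.15
tool_pos: [521.4, -198.3, 150.1]
tcp_rot: [180.0, 50.0, 83.7]
ft_force: [-0.7, -0.5, 0.4]
finger_gap: 84.8
grip_force: 0.0
```

```bash
python3 hang.py
```

```text
{'time': 20.2, 'joint_pos': [2.9, 12.8, 102.6, -50.0, 80.5, 25.3], 'tool_pos': [521.4, -198.3, 150.1], 'tcp_rot': [180.0, 50.0, 83.7], 'ft_force': [-0.7, -0.5, 0.4], 'finger_gap': 84.8, 'grip_force': 0.0}
scene 228 [[498.0, -259.0, 132.0], [519.0, -213.0, 179.0], [546.0, -161.0, 212.0]]
scene lever [525. 236. 316.] [532. 245. 328.]
top 349 [[488.0, -250.0, 124.0], [515.0, -196.0, 162.0], [548.0, -157.0, 213.0]]
top lever [523. 240. 320.] [555. 296. 330.]
```

jog_arm(
  rows=[
    [[0,0,-12],[0,0,0]],
    [[0,0,-25],[0,0,0]],
    [[0,0,-40],[0,0,0]],
    [[0,0,-60],[0,0,0]],
    [[0,0,-85],[0,0,0]],
    [[0,0,-115],[0,0,0]],
    [[0,0,-150],[0,0,0]],
    [[0,0,-170],[0,0,0]],
    [[0,0,-170],[0,0,0]],
  ],
)

```text
time: 21.15
tool_pos: [537.5, -65.9, 262.7]
tcp_rot: [179.5, 49.9, 83.5]
ft_force: [-0.2, -0.6, 0.4]
finger_gap: 84.8
grip_force: 0.0
```

```bash
python3 hang.py; sleep 0; python3 hang.py | grep -v lever
```

```text
{'time': 21.2, 'joint_pos': [15.6, 11.8, 90.9, -45.9, 97.6, 24.1], 'tool_pos': [537.5, -65.9, 262.7], 'tcp_rot': [179.5, 49.9, 83.5], 'ft_force': [-0.2, -0.6, 0.4], 'finger_gap': 84.8, 'grip_force': 0.0}
scene 178 [[502.0, -260.0, 130.0], [519.0, -215.0, 182.0], [542.0, -161.0, 213.0]]
top 199 [[486.0, -253.0, 128.0], [513.0, -207.0, 165.0], [544.0, -157.0, 214.0]]
{'time': 21.2, 'joint_pos': [15.5, 11.9, 91.1, -45.9, 97.5, 24.1], 'tool_pos': [536.1, -68.0, 259.8], 'tcp_rot': [179.9, 49.9, 83.7], 'ft_force': [-0.4, -0.1, -0.3], 'finger_gap': 85.0, 'grip_force': 0.0}
scene 178 [[501.0, -260.0, 130.0], [519.0, -220.0, 182.0], [541.0, -159.0, 216.0]]
top 204 [[487.0, -253.0, 125.0], [512.0, -202.0, 163.0], [543.0, -157.0, 214.0]]
```

The mug is stable. The lever is now hidden by the arm, so I move clear and check it.

```bash
python3 -c "
from h import *
go([536,-68,330],[180,35,84]);go([420,-80,400],[180,0,70])"
```

```text
go [-53.9, 0.6, -46.8] [-0.004, 0.262, -0.003]
go [-123.2, -113.5, -72.8] [0.103, 0.869, 0.224]
```

jog_arm(
  rows=[
    [[-25,0,-22],[0,0.12,0]],
    [[-54,0,-47],[0,0.26,0]],
    [[-80,-40,-60],[0.04,0.4,0.1]],
    [[-123,-113,-73],[0.1,0.87,0.22]],
    [[-123,-113,-73],[0.1,0.87,0.22]],
    [[-123,-113,-73],[0.1,0.87,0.22]],
    [[-123,-113,-73],[0.1,0.87,0.22]],
    [[-123,-113,-73],[0.1,0.87,0.22]],
    [[-123,-113,-73],[0.1,0.87,0.22]],
  ],
)

```text
time: 22.25
tool_pos: [420.3, -80.4, 399.5]
tcp_rot: [180.0, -0.0, 70.2]
ft_force: [-0.8, -0.5, 0.1]
finger_gap: 85.0
grip_force: 0.0
```

```bash
python3 hang.py
```

```text
{'time': 22.2, 'joint_pos': [-17.7, -19.5, 93.0, 0.0, 106.5, 2.1], 'tool_pos': [420.3, -80.4, 399.5], 'tcp_rot': [180.0, -0.0, 70.2], 'ft_force': [-0.8, -0.5, 0.1], 'finger_gap': 85.0, 'grip_force': 0.0}
scene 189 [[498.0, -259.0, 129.0], [518.0, -218.0, 182.0], [542.0, -160.0, 213.0]]
scene lever [525. 235. 318.] [533. 246. 326.]
top 271 [[487.0, -252.0, 126.0], [511.0, -200.0, 163.0], [544.0, -157.0, 213.0]]
top lever [523. 241. 321.] [553. 296. 328.]
```

The lever is still upright, and the mug is hanging still.

```bash
python3 -c "
from bench import r
print(r.hand_in())"
```

```text
the job is handed in; nothing more can be done
None
```

I handed the job in at 22 s: the lever is fully up, and the blue mug was stood on the counter, released, and hung by its handle on the grey stand's hook; I viewed 12 pictures, over the limit of 10.

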